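Pin the cap chute and hold its cover flush for screwing down

ROBOT

A 7-joint arm with a two-finger parallel gripper is mounted at the origin on a cart in front of the work surface, level with it; the furniture and walls round the work are solid. World frame = base frame: x ahead of the robot, y to its left, z up, the work surface at z = 0. Lengths are in m, angles in rad, forces in N, time in s.
With the tool pointing down it reaches from about 0.4 to 0.85 m from the base axis. Payload 10.4 kg.
Tool frame: the origin (TCP) lies on the centre line of the jaws, within the pads' length; the fingertips stand 11 mm ahead of it and the grasp point (between the pads) lies 8 mm behind it (tip_reach is the distance from the TCP to the fingertips, in m); z points along the fingers, y is the line along which they close (so a half turn about z gives the same grasp; the last joint's range is limited). The gripper opens to 85 mm and grips with 20 to 120 N. Pads are 22 mm wide; open, the fingers measure 114 mm over their backs; the gripper's body (76 mm by 85 mm) begins 54 mm behind the grasp point. The pads swing forward as they close: fully open they stand 13 mm farther back than shut.
Start: joints at [1.13, 0.332, -0.065, 1.46, 0.022, 1.35, -0.088], TCP at [0.254, -0.571, 0.242] pointing down, gripper open.
Joint ranges: [-2.6, 2.6], [-0.5, 2.12], [-1.47, 1.34], [0.16, 2.42], [-1.27, 4.41], [0.06, 2.06], [-2.6, 2.6]. Speed limits (rad/s): [2.22, 2.22, 2.79, 2.79, 3.14, 3.14, 3.14].

INTERFACE

Orientations are given as a unit quaternion [x, y, z, w].
In Python, from workcell import get_obs, camera, hand_in, tip_reach gives the robot as it stands. The module is installed in compiled form; this text tells all that it offers.
- The arm moves only by the tool move_arm, never from a script. Its argument "plan" is a list of rows, each an object with "delta_pos": the shift along the tool's x, y, z in normalised numbers (1 is 0.5 m), a list of three; "turn": the turn, a rotation vector about the tool's x, y, z in a scale on which 1.0 is 180 degrees, a list of three; "fingers": the closure, from 0 (fully open) to 1 (shut). A call has 1 to 12 rows; each row is the pose to reach, as a shift and turn from the pose commanded when the call began, along the tool's axes at that moment; what a row does not reach only later rows make up. A row lasts 1/8 s, in which the tool goes at most 62.5 mm and 10.7 degrees, less where a joint would pass 70% of its speed; a pose out of reach is approached as far as the arm can. Shift and turn numbers lie between -1 and 1, and a call with a number outside is refused. A call with a gripper value outside its range is refused whole. The fingers move at their own pace and stop on an object; "force" is the grip in N (left out, the last holds). Time passes only in rows, so rows that repeat a pose let the fingers close. It gives the time, the measured TCP pose, the force, the opening and the grip force at its end, in the units of the state.
- get_obs(): the state, without advancing time (a new reading comes with each control period).
- camera(name): name is "scene" or "side" or "wrist"; returns a dict with "color" (384x512x3 uint8, red, green, blue), "range_z" (384x512 float32, m along the optical axis (not along the pixel's ray), 0 where there is no reading), "fx", "fy", "cx", "cy" (pixels), "R" (3x3) and "t" (3): a world point X has camera coordinates R X + t; the wrist camera has in their place "tool_from_camera" (4x4, takes a point from camera to tool coordinates, whose origin is the TCP and whose axes are the flange's). Camera axes: x right, y down, z forward; pixel columns grow to the right and rows downward; lengths in m; the calibration is good to about 2 mm. A picture is of the moment at which its call begins: read the wrist's pose just before it.
- hand_in(): hands the job in; it is judged then, once.
The state is a dict: "clock": time; "joint_pos": joint angles; "joint_velocities": joint speeds; "tau": joint torques, N m; "position": TCP position; "ee_rot": TCP orientation; "ft_force": force on the tool from outside, world axes, zero at the start; "torque": the same for the moment, N m; "grip_width": opening from 0.0 (shut) to 1.0 (fully open); "grasp_force": force on a finger pad.
Only numpy, scipy, OpenCV 4.12 (cv2) and the standard library are available. Lean on these libraries where they do the work, as an engineer would, in place of code of your own. Each camera call takes 0.05 s, during which the arm holds its last target. There are 200 camera calls.

TASK

Get the cap chute ready to be closed: first drop the red-headed lock pin through the tongue of the chute's carriage into the slide base, fully home, and let go of it, so that the chute cannot roll back. Then take the yellow cover by its handle, tilt it by feel to the slope of the chute, seat it between the side lips with its lower edge close to the bottom lip, lying flush on both rails, and finish holding it there by the handle, pressed on gently but firmly, so that a colleague can drive the screws. Leave the black-headed pin and the other things on the bench alone.

Things in the scene. Friction and masses are not known exactly. Their poses are not given: they have to be found in the camera images.
- lock_pin: loose steel lock pin, red knob, 50 g, upright in one hole of the pin block. Origin on its axis at the flange's underside, z up. Shank 10 mm diameter to 32 mm below the origin, foot tapered over the last 5 mm; flange 24 mm diameter, 4 mm thick; knob 16 mm diameter from 4 to 30 mm above the origin.
- spare_pin: spare pin of the same shape and origin, but black knob and 14.5 mm shank, too thick for the carriage. In the other hole of the block; to be left there.
- pin_block: fixed wooden block 44 x 120 x 38 mm, origin at the centre of its underside. Two holes 56 mm apart along its y axis, one pin in each: which pin is in which hole varies.
- slide_base: dark steel slide base, fixed to the bench, 210 x 130 mm, carrying carriage and chute; origin on the bench below the chute's pivot, x along the slide, away from the robot. Unpinned, the carriage slides along x with 1 N of friction (10 mm toward the robot, 50 mm away), taking the chute along. Guide rails 47 to 65 mm either side of the axis, tops at 38 mm.
- tongue_hole (a point): mouth of the pin hole on the top of the carriage's aluminium tongue (50 mm wide), 35 mm above the bench, 93 mm before the chute's pivot. Vertical hole of 13 mm diameter, chamfered, through the 12 mm tongue and, 1 mm below it, the 16 mm base plate, open below; both holes are in line at the start. x along the slide, z up.
- seat (a point): where the centre of the cover's underside belongs: centre of the plane of the chute's two rail faces, about 96 mm above the bench. z is the outward normal of the slope, x up the slope, y across. Slope clamped between 0.2 and 0.5 rad, unchanging. Each rail face is 112 mm long and 11 mm wide, 23 to 34 mm off the centre line; two green caps lie below in the channel.
- cover: loose yellow plate 100 x 62 x 5 mm (x, y, z), 0.08 to 0.17 kg, flat on the bench. Origin at the centre of its underside, z up through the handle. Black bow handle along x: bar 71 mm long, 14 mm wide (y), 24 to 38 mm above the origin, on two posts 11 mm thick at x = +-30 mm, open between. Either way round is right.
- hex_key: bystander: loose black hex key, 57 x 85 x 6 mm, origin under its centre
- spanner: bystander: loose spanner, 61 x 183 x 8 mm, origin under its centre
- marker: bystander: loose black marker, 35 x 140 x 18 mm, origin under its centre
- loose_cap: bystander: loose green bottle cap, 44 x 44 x 16 mm, origin under its centre
- cutter: bystander: loose orange box cutter, 64 x 161 x 18 mm, origin under its centre
- tape_roll: bystander: loose roll of brown tape, 96 x 96 x 48 mm, origin under its centre
- beaker: bystander: loose white measuring beaker with a handle, 82 x 109 x 108 mm, origin under its centre
- low_lip (a point): middle of the inner face of the chute's bottom lip, at the level of the rail faces, 53 mm down the slope from the seat; same axes. This lip and the two side lips (inner faces 68 mm apart, so 3 mm play each side of the cover) stand 6 mm above the rail faces; the upper end is open.
Mind the look-alikes: they are no part of the job. Of the things that look like the pin_block, the larger one is meant.

How it is judged:
On the way:
1. the lock pin is fully home through tongue and base, and let go, before the cover touches the chute (z of lock_pin in the frame of tongue_hole below 0.003 m and horizontal distance between lock_pin and tongue_hole below 0.004 m and angle between lock_pin's own z axis and vertical below 0.1 rad and contact force between the fingers and lock_pin below 0.1 N and contact force between cover and slide_base below 0.1 N), for 0.2 s.
At the end, for the whole second after the job is handed in: Lock pin home (flange within 3 mm, 4 mm off axis, upright), carriage moved under 6 mm; cover still, flush (0.03 rad, underside within 2 mm of the rails), within 6 mm along, 5 mm across, pressed on with 3 to 30 N, its handle gripped between the fingers, which do not touch the chute (z of lock_pin in the frame of tongue_hole below 0.003 m and horizontal distance between lock_pin and tongue_hole below 0.004 m and angle between lock_pin's own z axis and vertical below 0.1 rad and distance of tongue_hole from where it was at the start of the episode below 0.006 m and angle between the z axis of cover and the z axis of seat, either way round below 0.03 rad and z of cover in the frame of seat between -0.002 and 0.002 m and x of cover in the frame of seat between -0.006 and 0.006 m and y of cover in the frame of seat between -0.005 and 0.005 m and contact force between cover and slide_base between 3 and 30 N and linear speed of cover below 0.01 m/s and contact force between the fingers and slide_base below 0.1 N and contact force between the fingers and cover above 4 N and z of the grasp point in the frame of cover below 0.048 m and y of the grasp point in the frame of cover between -0.015 and 0.015 m); the arm keeps its last pose, push and grip.
It fails at once if the cover is pressed on the chute with more than 40 N (contact force between cover and slide_base above 40 N).
It fails at once if the black-headed spare pin is disturbed (distance of spare_pin from where it was at the start of the episode above 0.01 m).
It fails at once if something else on the bench is knocked about (distance of any of hex_key, spanner, marker, loose_cap, cutter, tape_roll, beaker from where it was at the start of the episode above 0.03 m).
It also fails if it takes over 64 s, if anything falls off the work surface, if the arm or the gripper's body presses on something with over 40 N, if the wrist force passes 120 N, or if a joint passes its speed limit or range.

## Working session

There is one attempt and no reset: what is moved stays moved. The work goes in short steps, Python scripts to look and compute and a tool call to move; the robot and the scene stay as the last step left them, time stands still between calls to the robot, and variables do not carry over. Pictures are saved under pics/ and viewed, at most 10 in all, crops included, and the job is handed in when it is done.

Besides the shell and the picture viewer there is one more tool, called after ">>>" as name([rows], argument=value, ...), one row to a line, values as JSON. move_arm: Moves the arm, as the interface text tells. Its arguments: {"type":"object","properties":{"plan":{"type":"array","items":{"type":"object","properties":{"delta_pos":{"type":"array","items":{"type":"number"}},"turn":{"type":"array","items":{"type":"number"}},"fingers":{"type":"number"}}}},"force":{"type":"number"}},"required":["plan"]}

```bash
mkdir -p pics
cat > h.py <<'E'
import numpy as np, cv2
from workcell import get_obs, camera, hand_in, tip_reach
from scipy.spatial.transform import Rotation as Ro
def snap(n):
    o=get_obs(); c=camera(n)
    if n=='wrist':
        T=np.eye(4);T[:3,:3]=Ro.from_quat(o['ee_rot']).as_matrix();T[:3,3]=o['position']
        M=T@c['tool_from_camera']
    else:
        M=np.eye(4);M[:3,:3]=c['R'].T;M[:3,3]=-c['R'].T@c['t']
    c['M']=M
    z=c['range_z'];v,u=np.mgrid[:384,:512]
    P=np.stack([(u-c['cx'])/c['fx']*z,(v-c['cy'])/c['fy']*z,z],-1)
    c['W']=P@M[:3,:3].T+M[:3,3]
    c['W'][z==0]=np.nan
    return c
def save(n,img,s=1):
    cv2.imwrite('pics/'+n+'.png',cv2.resize(img[...,::-1],None,fx=s,fy=s,interpolation=cv2.INTER_CUBIC))
def rel(target):
    o=get_obs();R=Ro.from_quat(o['ee_rot']).as_matrix();return R.T@(np.array(target)-o['position'])
E
python3 - <<'E'
from h import *
o=get_obs();print(o['position'],o['ee_rot'],o['ft_force'],o['clock'],o['grip_width'],tip_reach)
a=snap('scene');b=snap('side')
np.savez('a.npz',W=a['W'],c=a['color']);np.savez('b.npz',W=b['W'],c=b['color'])
save('scene',a['color'],1.5);save('side',b['color'],1.5)
E
```

```text
[ 0.25343476 -0.57093317  0.24153686] [ 9.78258227e-01  2.07389411e-01 -1.76878653e-04 -6.64569356e-04] [-0.16732518 -0.28106065 -0.19512788] 0.0 0.9988499752369542 0.011
```

View pics/scene.png

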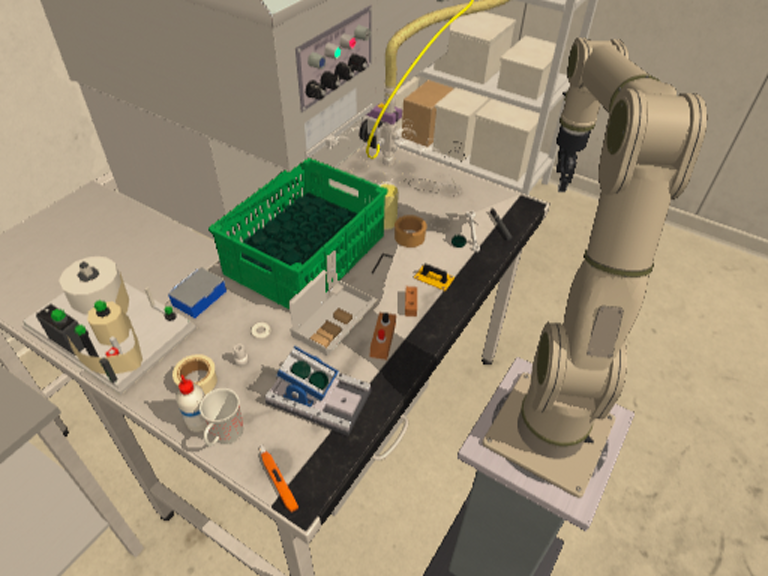

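View pics/side.png

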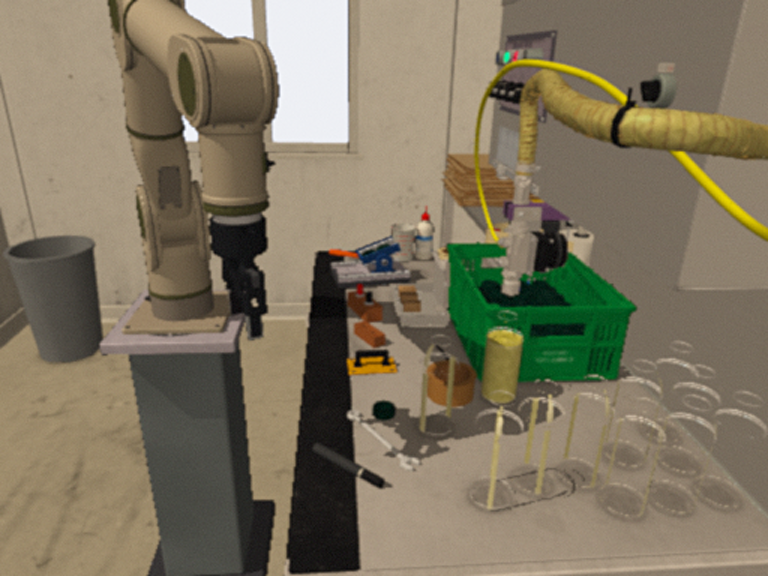

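The scene view shows the pin block at (383,335), with the red knob at (380,334) and the black knob at (386,318). The cover is at (435,275), the slide base and chute at (318,388), and the tongue toward the robot at about (345,405). Next I'll measure these roughly.

Run:
```python
from h import *
a=np.load('a.npz');W=a['W'];c=a['c']
hsv=cv2.cvtColor(c,cv2.COLOR_RGB2HSV)
for n,(u,v) in dict(red=(380,334),black=(386,317),cover=(435,275),blk2=(411,300),chuteL=(290,360),tongue=(345,405)).items():
    print(n,W[int(v/1.5),int(u/1.5)].round(3))
def st(n,m):
    P=W[m];print(n,m.sum(),np.nanmedian(P,0).round(3),np.nanmin(P,0).round(3),np.nanmax(P,0).round(3))
h,s,v=[hsv[...,i] for i in range(3)]
vv,uu=np.mgrid[:384,:512]
st('yellow',(h>20)&(h<30)&(s>180)&(abs(uu-290)<20)&(abs(vv-183)<18))
st('red',((h<4)|(h>176))&(s>180)&(abs(uu-254)<12)&(abs(vv-222)<12))
st('blue',(h>100)&(h<125)&(s>120)&(abs(uu-205)<30)&(abs(vv-250)<30))
save('crop',c[150:300,160:320],5)
```

```text
red [0.444 0.02  0.07 ]
black [ 0.462 -0.034  0.068]
cover [ 0.459 -0.293  0.006]
blk2 [ 0.456 -0.153  0.026]
chuteL [0.56  0.218 0.096]
tongue [0.41  0.216 0.036]
yellow 142 [ 0.455 -0.272  0.006] [ 0.409 -0.315 -0.003] [ 0.506 -0.253  0.011]
red 22 [0.445 0.014 0.063] [0.439 0.006 0.049] [0.451 0.02  0.07 ]
blue 262 [0.498 0.262 0.085] [0.446 0.177 0.039] [0.557 0.275 0.12 ]
```

View pics/crop.png

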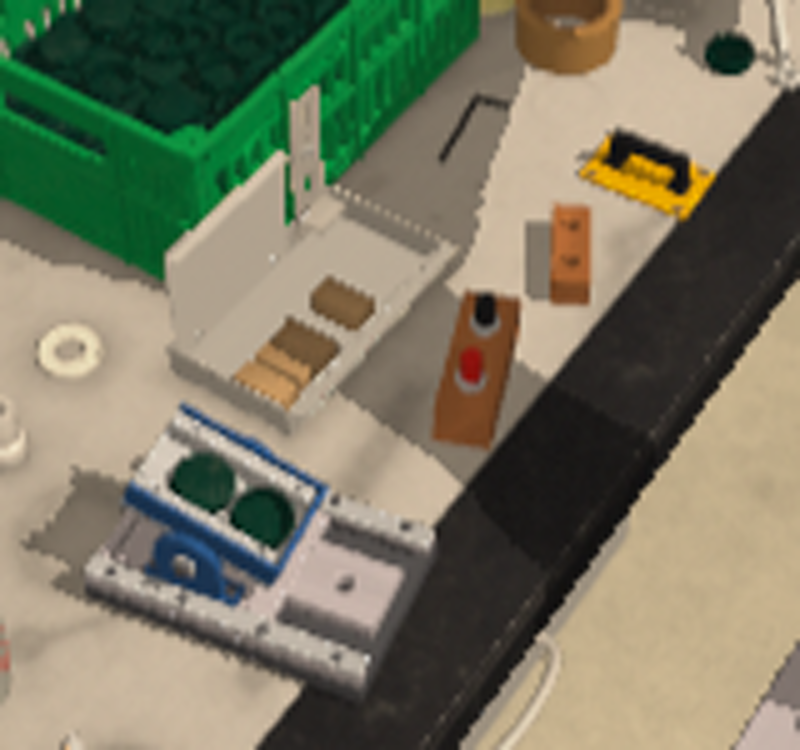

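The crop shows the tongue hole at (346,583) and the red pin at (470,365), on the slide side of the block. The black pin is at (485,312) and the cover at (648,172). I'll move to above the pins for a wrist view.

The rows are not in the units I measure in: shifts go in shares of 0.5 m and turns go in shares of 180 degrees. I convert before sending: -0.408 m / 0.5 = -0.816, 0.364 m / 0.5 = 0.728, -1.466 rad / 3.1416 = -0.4666.

>>> move_arm([
  {"delta_pos": [0.072,-0.082,-0.08],"turn": [0,0,-0.0468],"fingers": 0},
  {"delta_pos": [0.146,-0.164,-0.116],"turn": [0,0,-0.0933],"fingers": 0},
  {"delta_pos": [0.218,-0.244,-0.116],"turn": [0,0,-0.1401],"fingers": 0},
  {"delta_pos": [0.292,-0.326,-0.116],"turn": [0,0,-0.1865],"fingers": 0},
  {"delta_pos": [0.364,-0.408,-0.116],"turn": [0,0,-0.2333],"fingers": 0},
  {"delta_pos": [0.436,-0.49,-0.116],"turn": [0,0,-0.2801],"fingers": 0},
  {"delta_pos": [0.51,-0.572,-0.116],"turn": [0,0,-0.3266],"fingers": 0},
  {"delta_pos": [0.582,-0.652,-0.116],"turn": [0,0,-0.3734],"fingers": 0},
  {"delta_pos": [0.656,-0.734,-0.116],"turn": [0,0,-0.4199],"fingers": 0},
  {"delta_pos": [0.728,-0.816,-0.116],"turn": [0,0,-0.4666],"fingers": 0},
  {"delta_pos": [0.728,-0.816,-0.116],"turn": [0,0,-0.4666],"fingers": 0},
  {"delta_pos": [0.728,-0.816,-0.116],"turn": [0,0,-0.4666],"fingers": 0},
])

```text
clock: 1.6
position: [0.4205, -0.051, 0.3]
ee_rot: [0.589, 0.808, -0.0, -0.0]
ft_force: [-0.5, -0.4, 0.3]
grip_width: 1.001
grasp_force: 0.0
```

Run:
```python
from h import *
o=get_obs();print(o['position'],Ro.from_quat(o['ee_rot']).as_matrix().round(3).tolist(),o['clock'],o['joint_pos'])
a=snap('wrist');np.savez('w1.npz',W=a['W'],c=a['color'],M=a['M'],K=[a['fx'],a['fy'],a['cx'],a['cy']],TC=a['tool_from_camera']);print(a['tool_from_camera'].round(3))
save('w1',a['color'],1.5)
```

```text
[ 0.42051361 -0.05104185  0.30004878] [[-0.307, 0.952, -0.001], [0.952, 0.307, -0.0], [-0.0, -0.001, -1.0]] 1.6 [ 0.67587664 -0.1316479  -0.593573    1.82897698 -0.07402254  1.42289648
  0.40958782]
[[ 0.001 -0.952 -0.305  0.077]
 [ 1.     0.001 -0.001 -0.001]
 [ 0.001 -0.305  0.952 -0.132]
 [ 0.     0.     0.     1.   ]]
```

View pics/w1.png

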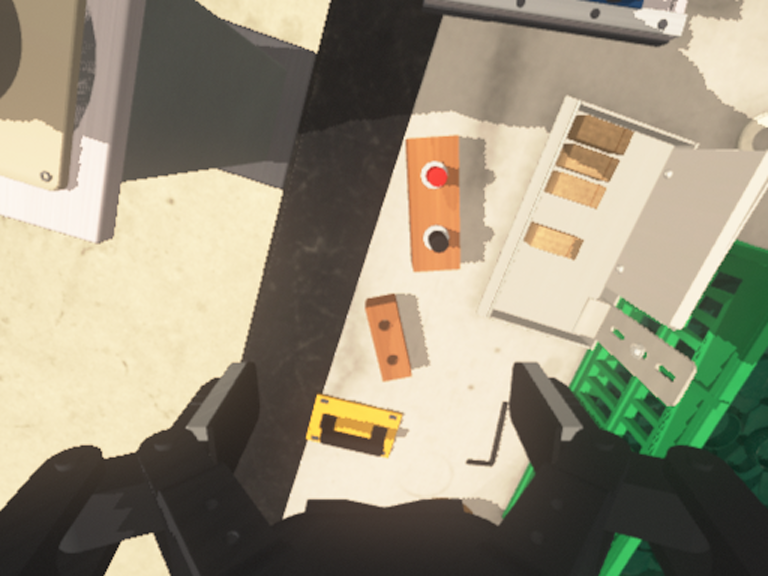

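In the wrist view the red knob is at (436,177) and the black knob at (437,240). The cover is at (355,425) and the slide's near edge is at the top. I'll fit these precisely.

```bash
cat >> h.py <<'E'
def ray(M,K,u,v,z):
    d=M[:3,:3]@np.array([(u-K[2])/K[0],(v-K[3])/K[1],1]);p=M[:3,3];return p+d*(z-p[2])/d[2]
E
python3 - <<'E'
from h import *
a=np.load('w1.npz');W=a['W'];c=a['c'];M=a['M'];K=a['K']
hsv=cv2.cvtColor(c,cv2.COLOR_RGB2HSV);h,s,v=[hsv[...,i].astype(int) for i in range(3)]
vv,uu=np.mgrid[:384,:512]
def st(n,m,z=None):
    P=W[m];print(n,m.sum(),np.nanmean(P,0).round(4),'px',uu[m].mean().round(1),vv[m].mean().round(1), ray(M,K,uu[m].mean(),vv[m].mean(),z).round(4) if z else '')
z=W[...,2]
top=(z>0.062)&(z<.075)
st('red',((h<5)|(h>175))&(s>180)&(abs(uu-290)<12)&(abs(vv-118)<12)&top,.068)
st('blk',(v<80)&(abs(uu-291)<12)&(abs(vv-160)<12)&top,.068)
b=(h<14)&(s>100)&(abs(uu-290)<22)&(abs(vv-136)<48)&(abs(z-.038)<.006)
st('block',b);
r=cv2.minAreaRect(W[b][:,:2].astype(np.float32)*1000);print(r)
y=(h>18)&(h<32)&(s>150)&(abs(uu-237)<40)&(abs(vv-283)<30)&(z<.015)&(z>-.01)
st('cov',y);print(cv2.minAreaRect(W[y][:,:2].astype(np.float32)*1000))
bar=(v<90)&(abs(uu-237)<28)&(abs(vv-283)<22)&(z>.03)&(z<.045)
st('bar',bar,.038);print(cv2.minAreaRect(W[bar][:,:2].astype(np.float32)*1000))
E
```

```text
red 118 [0.4441 0.0109 0.0683] px 290.9 117.4 [0.4442 0.0109 0.068 ]
blk 10 [ 0.4618 -0.0366  0.0653] px 290.9 157.7 [ 0.4613 -0.0362  0.068 ]
block 2355 [ 0.4532 -0.0122  0.0385] px 288.8 134.0 
((454.90081787109375, -15.664737701416016), (44.1533317565918, 118.69187927246094), 21.671300888061523)
cov 880 [ 0.4518 -0.2739  0.0057] px 234.0 278.3 
((456.8651428222656, -284.16363525390625), (98.9822006225586, 59.554039001464844), 3.010122299194336)
bar 238 [ 0.4481 -0.2817  0.0361] px 229.0 293.0 [ 0.4478 -0.2803  0.038 ]
((456.64300537109375, -282.8422546386719), (65.9356918334961, 11.05247974395752), 4.653812408447266)
```

In the tool's units: 0.244 m / 0.5 = 0.488, 0.0514 m / 0.5 = 0.1028, -0.066 rad / 3.1416 = -0.021.

>>> move_arm([
  {"delta_pos": [0.052,0.042,0.1],"turn": [0,0,-0.021],"fingers": 0},
  {"delta_pos": [0.1028,0.0836,0.2],"turn": [0,0,-0.021],"fingers": 0.2},
  {"delta_pos": [0.1028,0.0836,0.3],"turn": [0,0,-0.021],"fingers": 0.2},
  {"delta_pos": [0.1028,0.0836,0.38],"turn": [0,0,-0.021],"fingers": 0.2},
  {"delta_pos": [0.1028,0.0836,0.44],"turn": [0,0,-0.021],"fingers": 0.2},
  {"delta_pos": [0.1028,0.0836,0.488],"turn": [0,0,-0.021],"fingers": 0.2},
  {"delta_pos": [0.1028,0.0836,0.488],"turn": [0,0,-0.021],"fingers": 0.2},
  {"delta_pos": [0.1028,0.0836,0.488],"turn": [0,0,-0.021],"fingers": 0.6},
  {"delta_pos": [0.1028,0.0836,0.488],"turn": [0,0,-0.021],"fingers": 1},
  {"delta_pos": [0.1028,0.0836,0.488],"turn": [0,0,-0.021],"fingers": 1},
  {"delta_pos": [0.1028,0.0836,0.488],"turn": [0,0,-0.021],"fingers": 1},
  {"delta_pos": [0.1028,0.0836,0.488],"turn": [0,0,-0.021],"fingers": 1},
], force=40)

```text
clock: 3.15
position: [0.4452, 0.0109, 0.0571]
ee_rot: [0.561, 0.828, 0.0, 0.001]
ft_force: [-1.8, -0.1, 5.9]
grip_width: 0.168
grasp_force: 38.9
```

In the tool's units: -0.19 m / 0.5 = -0.38, 0.1876 m / 0.5 = 0.3752, -1.19 rad / 3.1416 = -0.3788.

>>> move_arm([
  {"delta_pos": [0,0,-0.1],"turn": [0,0,0],"fingers": 1},
  {"delta_pos": [0,0,-0.2],"turn": [0,0,-0.0318],"fingers": 1},
  {"delta_pos": [0.08,0.02,-0.26],"turn": [0,0,-0.0828],"fingers": 1},
  {"delta_pos": [0.16,0.04,-0.32],"turn": [0,0,-0.1337],"fingers": 1},
  {"delta_pos": [0.26,0.06,-0.38],"turn": [0,0,-0.1878],"fingers": 1},
  {"delta_pos": [0.3752,0.0848,-0.38],"turn": [0,0,-0.2419],"fingers": 1},
  {"delta_pos": [0.3752,0.0848,-0.38],"turn": [0,0,-0.296],"fingers": 1},
  {"delta_pos": [0.3752,0.0848,-0.38],"turn": [0,0,-0.3438],"fingers": 1},
  {"delta_pos": [0.3752,0.0848,-0.38],"turn": [0,0,-0.3788],"fingers": 1},
  {"delta_pos": [0.3752,0.0848,-0.38],"turn": [0,0,-0.3788],"fingers": 1},
  {"delta_pos": [0.3752,0.0848,-0.38],"turn": [0,0,-0.3788],"fingers": 1},
])

```text
clock: 4.53
position: [0.4146, 0.2011, 0.2464]
ee_rot: [0.002, 1.0, -0.0, 0.0]
ft_force: [0.6, 0.5, -0.4]
grip_width: 0.171
grasp_force: 39.5
```

Run:
```python
from h import *
o=get_obs();print(o['position'],Ro.from_quat(o['ee_rot']).as_matrix().round(3).tolist(),o['clock'],o['joint_pos'],o['ft_force'],o['grip_width'])
a=snap('wrist');np.savez('w2.npz',W=a['W'],c=a['color'],M=a['M'],K=[a['fx'],a['fy'],a['cx'],a['cy']])
save('w2',a['color'],1.5)
```

```text
[0.41463161 0.20108449 0.24638676] [[-1.0, 0.004, 0.0], [0.004, 1.0, -0.0], [-0.0, -0.0, -1.0]] 4.525 [ 0.41664453  0.01468512 -0.95598387  1.82654913  0.01276848  1.30647033
  1.02390297] [ 0.61427246  0.45022637 -0.3842687 ] 0.17107948703066617
```

View pics/w2.png

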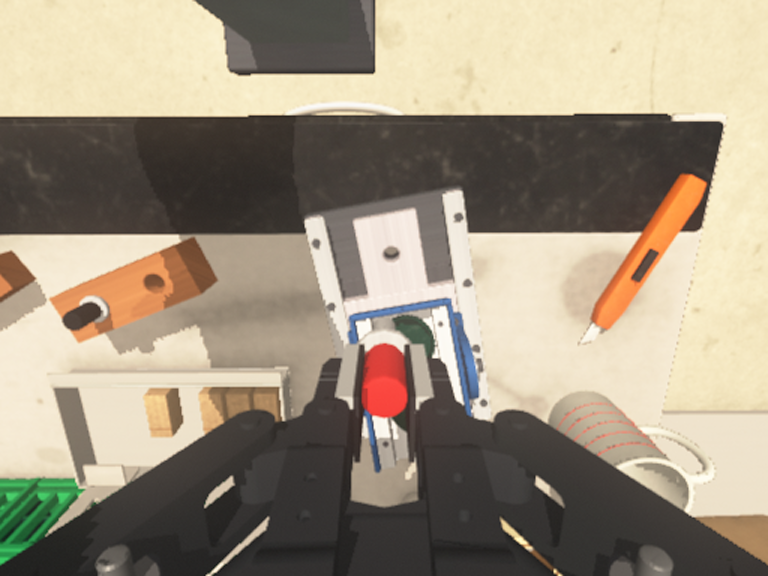

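The pin is held upright, with the knob at (385,380). The tongue hole is at (391,254) and the slide is rotated a few degrees from the picture axes.

Run:
```python
from h import *
a=np.load('w2.npz');W=a['W'];c=a['c'];M=a['M'];K=a['K']
g=cv2.cvtColor(c,cv2.COLOR_RGB2GRAY).astype(int);z=W[...,2]
vv,uu=np.mgrid[:384,:512]
win=(abs(uu-260.7)<10)&(abs(vv-169)<8)
print(g[160:178,250:272])
m=win&(g<130)
u,v=uu[m],vv[m];print('hole',m.sum(),u.mean(),v.mean(),(u.min()+u.max())/2,(v.min()+v.max())/2,ray(M,K,u.mean(),v.mean(),.035).round(4))
t=(abs(z-.035)<.006)&(abs(W[...,0]-.42)<.08)&(abs(W[...,1]-.21)<.09)&(g>150)
P=W[t];print(t.sum())
for zz in np.arange(.029,.042,.002):print(zz,(abs(P[:,2]-zz)<.001).sum(),end=';')
# outline of slide base: rails outer edges at z~.038
for x in np.arange(.36,.46,.01):
    q=W[(z>.028)&(z<.046)&(abs(W[...,0]-x)<.003)&(abs(W[...,1]-.21)<.1)];print(round(x,3),q[:,1].min().round(4),q[:,1].max().round(4))
# red knob top
hsv=cv2.cvtColor(c,cv2.COLOR_RGB2HSV);h,s=hsv[...,0],hsv[...,1]
k=((h<5)|(h>175))&(s>180)&(abs(uu-257)<30)&(abs(vv-250)<40)
print('knob z max',np.nanmax(W[k][:,2]),np.nanmin(W[k][:,2]))
kk=k&(abs(z-.258)<.003);print(kk.sum(),np.nanmean(W[kk],0),ray(M,K,uu[kk].mean(),vv[kk].mean(),.257))
print('knob rows', [(int(r),uu[k&(vv==r)].min(),uu[k&(vv==r)].max()) for r in range(228,280,6)])
```

```text
[[232 233 232 233 233 234 233 230 230 233 233 236 237 236 234 235 233 235
  237 237 238 240]
 [232 233 232 232 233 233 233 231 230 232 233 235 237 236 235 234 234 234
  236 237 237 239]
 [232 233 233 233 233 234 234 231 229 231 233 234 237 237 234 234 234 233
  236 237 237 239]
 [232 233 232 233 232 233 234 232 225 221 222 222 230 236 234 234 235 234
  235 237 237 239]
 [232 233 232 233 232 233 234 225 201 179 176 176 192 213 222 230 235 233
  234 237 237 239]
 [233 232 233 233 233 230 220 192 157 144 144 143 146 151 179 217 233 233
  235 237 237 239]
 [233 233 233 232 232 218 176 150 145 143 143 143 142 141 148 185 221 231
  234 237 236 238]
 [233 232 233 232 230 196 145 139 141 142 142 141 141 141 122 150 194 227
  235 236 237 237]
 [233 231 233 232 221 174 112 112 130 139 141 141 132 122  98 107 177 224
  233 236 237 237]
 [234 232 232 232 214 169 110  84 101 116 122 120 105  84  78 104 185 224
  231 236 237 237]
 [234 232 233 233 217 174 119  83  79  81  85  83  80  79 102 138 200 227
  232 235 237 237]
 [235 232 232 233 222 195 149 117  94  90  91  92  96 113 147 164 210 230
  2
[... 288 characters left out ...]
6 237]
 [237 235 232 233 233 232 232 234 234 235 232 230 231 237 239 238 235 233
  235 234 235 237]
 [237 235 233 232 233 232 232 233 236 238 237 236 237 236 236 237 235 233
  235 234 235 237]
 [237 236 233 233 233 233 233 233 234 235 232 231 233 233 234 237 235 233
  234 233 235 237]]
hole 32 260.4375 169.5 260.5 169.0 [0.4218 0.2057 0.035 ]
5121
0.029 18;0.031 45;0.033 91;0.034999999999999996 2100;0.03699999999999999 1223;0.03899999999999999 1598;0.040999999999999995 46;Traceback (most recent call last):
  File "<stdin>", line 14, in <module>
    return umr_minimum(a, axis, None, out, keepdims, initial, where)
ValueError: zero-size array to reduction operation minimum which has no identity
```

Run:
```python
from h import *
a=np.load('w2.npz');W=a['W'];c=a['c'];M=a['M'];K=a['K']
z=W[...,2];vv,uu=np.mgrid[:384,:512]
print('hole',ray(M,K,260.7,168.8,.035).round(4))
L=[];
for x in np.arange(.385,.47,.005):
    q=W[(z>.033)&(z<.043)&(abs(W[...,0]-x)<.002)&(abs(W[...,1]-.21)<.1)]
    if len(q)>10: L.append((x,q[:,1].min(),q[:,1].max()))
L=np.array(L);print(L.round(4))
for i in(1,2):print(np.degrees(np.arctan(np.polyfit(L[:,0],L[:,i],1)[0])))
hsv=cv2.cvtColor(c,cv2.COLOR_RGB2HSV);h,s=hsv[...,0],hsv[...,1]
k=((h<5)|(h>175))&(s>180)&(abs(uu-257)<30)&(abs(vv-250)<40)
print('knob z max',np.nanmax(W[k][:,2]),np.nanmin(W[k][:,2]))
kk=k&(z>.252);print(kk.sum(),np.nanmean(W[kk],0))
print('knob rows', [(int(r),uu[k&(vv==r)].min(),uu[k&(vv==r)].max()) for r in range(228,280,6) if (k&(vv==r)).any()])
```

```text
hole [0.4209 0.206  0.035 ]
[[0.385  0.2205 0.2624]
 [0.39   0.1457 0.2627]
 [0.395  0.1365 0.2641]
 [0.4    0.1376 0.2644]
 [0.405  0.1385 0.2657]
 [0.41   0.1395 0.266 ]
 [0.415  0.1405 0.2676]
 [0.42   0.141  0.2691]
 [0.425  0.142  0.2692]
 [0.43   0.143  0.271 ]
 [0.435  0.1439 0.2711]
 [0.44   0.145  0.2725]
 [0.445  0.146  0.273 ]
 [0.45   0.147  0.2746]
 [0.455  0.1479 0.2751]
 [0.46   0.1488 0.2765]
 [0.465  0.15   0.2766]]
-10.3166947583698
10.657814365594763
knob z max 0.2606322952042007 0.23310117823808738
776 [0.41172038 0.20025832 0.25690433]
knob rows [(234, np.int64(247), np.int64(263)), (240, np.int64(245), np.int64(264)), (246, np.int64(245), np.int64(266)), (252, np.int64(243), np.int64(268)), (258, np.int64(242), np.int64(270)), (264, np.int64(241), np.int64(270)), (270, np.int64(242), np.int64(269)), (276, np.int64(250), np.int64(264))]
```

Run:
```python
from h import *
a=np.load('w2.npz');M=a['M'];K=a['K'];c=a['c']
hsv=cv2.cvtColor(c,cv2.COLOR_RGB2HSV)
for r in range(266,282):print(r,hsv[r,256],end=' ')
print()
for r in (276,277,278,279):print(ray(M,K,255.5,r,.2570)-[.008,0,0])
print(ray(M,K,241,263,.257),ray(M,K,270.5,263,.257))
print(rel([.421,.206,.09]))
```

```text
266 [  1 190 249] 267 [  1 193 249] 268 [  1 192 249] 269 [  1 192 249] 270 [  1 192 248] 271 [  1 192 248] 272 [  1 192 248] 273 [  1 192 248] 274 [  1 192 247] 275 [  1 193 247] 276 [  1 193 246] 277 [  1 195 243] 278 [  4 108 243] 279 [ 13  28 249] 280 [ 20  12 251] 281 [ 20  12 251] 
[0.41165047 0.20010833 0.257     ]
[0.41221633 0.20010601 0.257     ]
[0.41278357 0.20010369 0.257     ]
[0.41335219 0.20010136 0.257     ]
[0.41239584 0.19319441 0.257     ] [0.4124403 0.2073201 0.257    ]
[-0.00627361  0.00497488  0.15638523]
```

In the tool's units: 0.166 m / 0.5 = 0.332, -0.0075 m / 0.5 = -0.015, -0.187 rad / 3.1416 = -0.0595.

>>> move_arm([
  {"delta_pos": [-0.015,0.0108,0.1],"turn": [0,0,-0.0541],"fingers": 1},
  {"delta_pos": [-0.015,0.0108,0.2],"turn": [0,0,-0.0595],"fingers": 1},
  {"delta_pos": [-0.015,0.0108,0.28],"turn": [0,0,-0.0595],"fingers": 1},
  {"delta_pos": [-0.015,0.0108,0.31],"turn": [0,0,-0.0595],"fingers": 1},
  {"delta_pos": [-0.015,0.0108,0.31],"turn": [0,0,-0.0595],"fingers": 1},
  {"delta_pos": [-0.015,0.0108,0.318],"turn": [0,0,-0.0595],"fingers": 1},
  {"delta_pos": [-0.015,0.0108,0.326],"turn": [0,0,-0.0595],"fingers": 1},
  {"delta_pos": [-0.015,0.0108,0.332],"turn": [0,0,-0.0595],"fingers": 1},
  {"delta_pos": [-0.015,0.0108,0.332],"turn": [0,0,-0.0595],"fingers": 1},
])

```text
clock: 5.7
position: [0.4222, 0.2064, 0.0803]
ee_rot: [-0.092, 0.996, -0.0, 0.0]
ft_force: [0.3, -0.8, -0.3]
grip_width: 0.168
grasp_force: 39.5
```

Run:
```python
from h import *
o=get_obs();print(o['position'],o['ft_force'],o['torque'],o['clock'])
a=snap('wrist');np.savez('w3.npz',W=a['W'],c=a['color'],M=a['M'],K=[a['fx'],a['fy'],a['cx'],a['cy']])
save('w3',a['color'][120:290,160:360],4)
```

```text
[0.42220317 0.20640809 0.08029049] [ 0.25076427 -0.75410904 -0.32291222] [-0.01510681  0.01042227 -0.01162067] 5.7
```

View pics/w3.png

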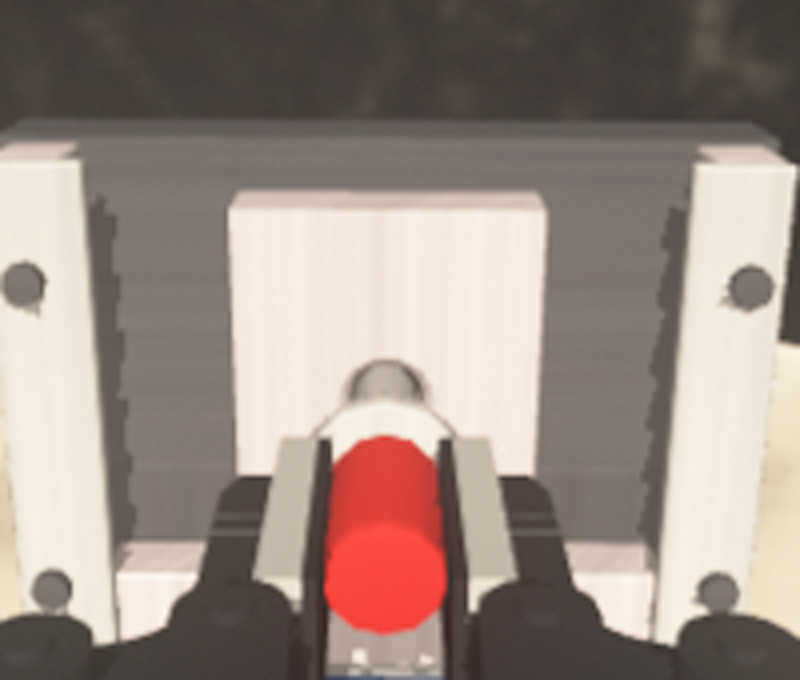

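The shank's foot is in the hole at (388,385), in line with the tongue and with no contact force. I'll lower it home.

In the tool's units: 0.0265 m / 0.5 = 0.053, 0.024 m / 0.5 = 0.048.

>>> move_arm([
  {"delta_pos": [0,0,0.01],"turn": [0,0,0],"fingers": 1},
  {"delta_pos": [0,0,0.02],"turn": [0,0,0],"fingers": 1},
  {"delta_pos": [0,0,0.03],"turn": [0,0,0],"fingers": 1},
  {"delta_pos": [0,0,0.04],"turn": [0,0,0],"fingers": 1},
  {"delta_pos": [0,0,0.048],"turn": [0,0,0],"fingers": 1},
  {"delta_pos": [0,0,0.053],"turn": [0,0,0],"fingers": 1},
  {"delta_pos": [0,0,0.053],"turn": [0,0,0],"fingers": 1},
])

```text
clock: 6.62
position: [0.4229, 0.2066, 0.0542]
ee_rot: [-0.092, 0.996, 0.0, 0.001]
ft_force: [1.3, 0.1, 3.8]
grip_width: 0.168
grasp_force: 39.9
```

In the tool's units: -0.246 m / 0.5 = -0.492, -0.23 m / 0.5 = -0.46.

>>> move_arm([
  {"delta_pos": [0,0,0],"turn": [0,0,0],"fingers": 0.5},
  {"delta_pos": [0,0,0],"turn": [0,0,0],"fingers": 0.5},
  {"delta_pos": [0,0,0],"turn": [0,0,0],"fingers": 0.5},
  {"delta_pos": [0,0,-0.04],"turn": [0,0,0],"fingers": 0.5},
  {"delta_pos": [0,0,-0.12],"turn": [0,0,0],"fingers": 0.5},
  {"delta_pos": [0,0,-0.22],"turn": [0,0,0],"fingers": 0.5},
  {"delta_pos": [-0.06,0,-0.32],"turn": [0,0,0],"fingers": 0.5},
  {"delta_pos": [-0.14,0,-0.4],"turn": [0,0,0],"fingers": 0.5},
  {"delta_pos": [-0.22,0,-0.46],"turn": [0,0,0],"fingers": 0.5},
  {"delta_pos": [-0.28,0.004,-0.492],"turn": [0,0,0],"fingers": 0.5},
  {"delta_pos": [-0.28,0.004,-0.492],"turn": [0,0,0],"fingers": 0.5},
  {"delta_pos": [-0.28,0.004,-0.492],"turn": [0,0,0],"fingers": 0.5},
])

```text
clock: 8.12
position: [0.5584, 0.2346, 0.3002]
ee_rot: [-0.093, 0.996, 0.0, -0.0]
ft_force: [0.2, -0.4, -0.1]
grip_width: 0.496
grasp_force: 0.0
```

Run:
```python
from h import *
o=get_obs();print(o['position'],o['ft_force'],o['torque'],o['clock'])
a=snap('wrist');np.savez('w4.npz',W=a['W'],c=a['color'],M=a['M'],K=[a['fx'],a['fy'],a['cx'],a['cy']])
save('w4',a['color'],1.5)
```

```text
[0.55843782 0.23455172 0.30019781] [ 0.24288883 -0.412657   -0.06948196] [0.06860673 0.01474107 0.04661527] 8.125
```

View pics/w4.png

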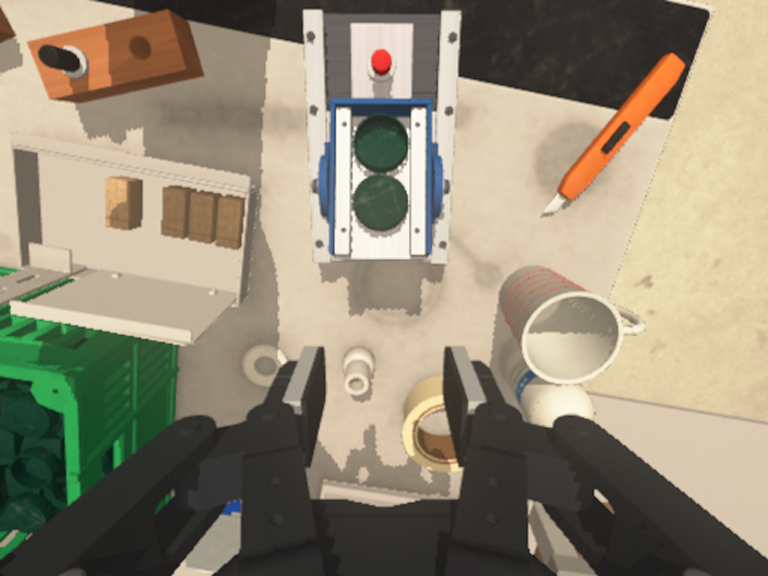

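The picture shows the red pin home in the tongue at (381,62). The chute's rail faces are the white strips at u 336–350 and 412–426, v 108–252. The beaker, at (570,330), is to the right. I'll fit the rails next.

Run:
```python
from h import *
a=np.load('w4.npz');W=a['W'];c=a['c'];M=a['M'];K=a['K']
hsv=cv2.cvtColor(c,cv2.COLOR_RGB2HSV);s,v=hsv[...,1].astype(int),hsv[...,2].astype(int)
z=W[...,2];vv,uu=np.mgrid[:384,:512]
def strip(u0,u1):
    return (uu>=u0/1.5+1)&(uu<=u1/1.5-1)&(vv>112/1.5)&(vv<248/1.5)&(s<60)&(v>150)
Ls,Rs=strip(336,350),strip(412,426)
P=np.r_[W[Ls],W[Rs]];ok=np.isfinite(P).all(1);P=P[ok]
for i in range(3):
    cc=P.mean(0);n=np.linalg.svd(P-cc,full_matrices=0)[2][2];n*=np.sign(n[2]);r=(P-cc)@n;P=P[abs(r)<max(.003/(i+1),2*r.std())] 
print(len(P),'n',n.round(4),'slope',np.arccos(n[2]),'az',np.degrees(np.arctan2(-n[1],-n[0])),'std',r.std(),cc)
y=np.cross(n,[-n[0],-n[1],0]);y/=np.linalg.norm(y);x=np.cross(y,n);print('x',x,'y',y)
# whole rails region near plane -> in-plane extents
D=(W-cc);Q=np.stack([D@x,D@y,D@n],-1)
m=(abs(Q[...,2])<.0025)&(s<60)&(v>140)&(abs(Q[...,0])<.08)&(abs(Q[...,1])<.045)
for lab,sg in (('pos',1),('neg',-1)):
    q=Q[m&(sg*Q[...,1]>.015)];print(lab,len(q),np.percentile(q,[0,1,5,50,95,99,100],0)[:,:2].round(4).tolist())
    b=[];
    for xx in np.arange(-.045,.05,.01):
        w=q[abs(q[:,0]-xx)<.005];b.append((xx,np.median(w[:,1]),w[:,1].min(),w[:,1].max()))
    b=np.array(b);print(np.polyfit(b[:,0],b[:,1],1),b[:,2:].mean(0))
# blue bottom lip
bl=(hsv[...,0]>98)&(hsv[...,0]<125)&(s>110)&(abs(Q[...,1])<.03)&(abs(Q[...,0])<.08)&(abs(Q[...,2])<.012)
q=Q[bl];print('lip',len(q),np.percentile(q,[0,5,50,95,100],0).round(4).tolist())
np.savez('fit.npz',n=n,x=x,y=y,c=cc)
for nm,(u,w) in dict(tl=(336,108),bl=(336,253),tr=(426,108),br=(426,253)).items():
    d=M[:3,:3]@np.array([(u/1.5-K[2])/K[0],(w/1.5-K[3])/K[1],1]);p=M[:3,3];X=p+d*((cc-p)@n)/(d@n);print(nm,X,((X-cc)@x).round(4),((X-cc)@y).round(4))
# pin knob
k=((hsv[...,0]<5)|(hsv[...,0]>175))&(s>150)&(abs(uu-254)<10)&(abs(vv-41)<12);print('pin',np.nanmax(W[k][:,2]),np.nanmean(W[k],0))
```

```text
1325 n [-0.3206 -0.0576  0.9455] slope 0.33174963902019544 az 10.191694346471829 std 0.0006414155501560084 [0.50714158 0.2218302  0.09753702]
x [0.93055556 0.16729411 0.32569776] y [-0.17694207  0.98422127  0.        ]
pos 966 [[-0.0552, 0.0221], [-0.0536, 0.0225], [-0.0492, 0.0227], [0.0008, 0.0281], [0.0505, 0.0329], [0.0545, 0.0332], [0.0553, 0.0334]]
[0.00773282 0.02783864] [0.02268954 0.03305966]
neg 936 [[-0.0547, -0.0347], [-0.0536, -0.0345], [-0.0497, -0.0341], [0.0025, -0.0292], [0.0511, -0.0243], [0.0552, -0.024], [0.0557, -0.0239]]
[ 0.00322148 -0.02923678] [-0.03425729 -0.02429273]
lip 214 [[-0.0595, -0.0292, 0.0042], [-0.0591, -0.0269, 0.0047], [-0.057, 0.0003, 0.0059], [-0.0553, 0.0275, 0.007], [-0.0547, 0.0297, 0.0075]]
tl [0.46273006 0.17911024 0.07987558] -0.0542 -0.0342
bl [0.56445375 0.19864051 0.11555497] 0.0553 -0.033
tr [0.45010185 0.24581542 0.07965993] -0.0549 0.0337
br [0.55198545 0.26482603 0.11536186] 0.0547 0.0344
pin 0.06750785462491321 [0.42283853 0.20594917 0.06463936]
```

In the tool's units: -0.4952 m / 0.5 = -0.9904, 0.1734 m / 0.5 = 0.3468, 0.115 rad / 3.1416 = 0.0366.

>>> move_arm([
  {"delta_pos": [0.1,-0.04,0],"turn": [0,0,0.0064],"fingers": 0.5},
  {"delta_pos": [0.16,-0.14,0],"turn": [0,0,0.0127],"fingers": 0.5},
  {"delta_pos": [0.2,-0.24,0],"turn": [0,0,0.0191],"fingers": 0.5},
  {"delta_pos": [0.24,-0.34,0],"turn": [0,0,0.0255],"fingers": 0.5},
  {"delta_pos": [0.26,-0.44,0],"turn": [0,0,0.0318],"fingers": 0.5},
  {"delta_pos": [0.28,-0.54,0],"turn": [0,0,0.0366],"fingers": 0.5},
  {"delta_pos": [0.3,-0.64,0],"turn": [0,0,0.0366],"fingers": 0.5},
  {"delta_pos": [0.32,-0.74,0],"turn": [0,0,0.0366],"fingers": 0.5},
  {"delta_pos": [0.33,-0.84,0.02],"turn": [0,0,0.0366],"fingers": 0.5},
  {"delta_pos": [0.34,-0.94,0.06],"turn": [0,0,0.0366],"fingers": 0.5},
  {"delta_pos": [0.3468,-0.9904,0.1],"turn": [0,0,0.0366],"fingers": 0.5},
  {"delta_pos": [0.3468,-0.9904,0.1],"turn": [0,0,0.0366],"fingers": 0.5},
])

```text
clock: 9.68
position: [0.4781, -0.2856, 0.248]
ee_rot: [-0.033, 0.999, 0.001, -0.001]
ft_force: [0.8, 1.3, 0.9]
grip_width: 0.496
grasp_force: 0.0
```

Run:
```python
from h import *
o=get_obs();print(o['position'],o['ee_rot'],o['joint_pos'],o['ft_force'],o['clock'])
a=snap('wrist');np.savez('w5.npz',W=a['W'],c=a['color'],M=a['M'],K=[a['fx'],a['fy'],a['cx'],a['cy']])
save('w5',a['color'],1.5)
```

```text
[ 0.47810825 -0.28564015  0.2479786 ] [-3.34967078e-02  9.99437326e-01  9.23969837e-04 -1.46543467e-03] [ 0.97194864  0.23409124 -0.59850241  1.60763419  0.13399309  1.34486891
  1.99341557] [0.8350336  1.27748942 0.89796132] 9.675
```

View pics/w5.png

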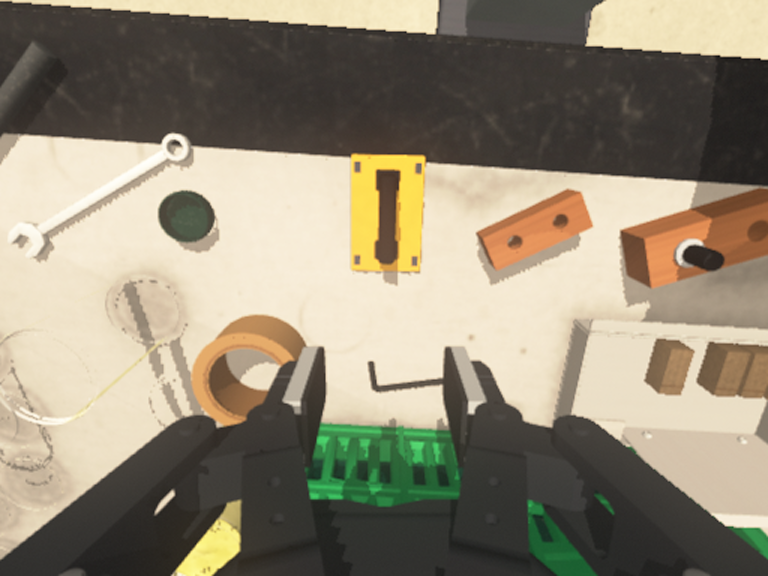

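The cover is clear and unobstructed at (388,213). The tape is at (250,370), far from where the fingers will descend.

Run:
```python
from h import *
a=np.load('w5.npz');W=a['W'];c=a['c'];M=a['M'];K=a['K']
hsv=cv2.cvtColor(c,cv2.COLOR_RGB2HSV);h,s,v=[hsv[...,i].astype(int) for i in range(3)];z=W[...,2]
vv,uu=np.mgrid[:384,:512];win=(abs(uu-258)<32)&(abs(vv-142)<45)
y=win&(h>18)&(h<32)&(s>150)&(z<.012)
print(cv2.minAreaRect(W[y][:,:2].astype(np.float32)*1000),np.nanmedian(W[y][:,2]))
b=win&(v<90)&(z>.033)&(z<.043)
print(cv2.minAreaRect(W[b][:,:2].astype(np.float32)*1000),np.nanmedian(W[b],0),b.sum())
t=(h<16)&(s>60)&(z>.02)&(uu<210)&(vv>200)&(uu>120);print('tape',np.nanmin(W[t],0),np.nanmax(W[t],0))
R=Ro.from_quat(get_obs()['ee_rot']).as_matrix();print(np.degrees(np.arctan2(R[1,0],R[0,0])),R.round(4))
```

```text
((456.52056884765625, -284.79364013671875), (100.1801986694336, 60.508365631103516), 3.365971803665161) 0.00554082404634787
((434.5030212402344, -287.0872802734375), (24.334558486938477, 12.836295127868652), 4.426745414733887) [ 0.43008442 -0.28611615  0.03777293] 161
tape [ 0.45973518 -0.44354313  0.02003875] [ 0.64733942 -0.30679711  0.33198033]
-176.0311552610243 [[-0.9976 -0.0692 -0.0012]
 [-0.0692  0.9976  0.0011]
 [ 0.0011  0.0012 -1.    ]]
```

In the tool's units: 0.224 m / 0.5 = 0.448, 0.021 m / 0.5 = 0.042.

>>> move_arm([
  {"delta_pos": [0.042,0.006,0.12],"turn": [0,0,0],"fingers": 0.5},
  {"delta_pos": [0.042,0.006,0.24],"turn": [0,0,0],"fingers": 0.5},
  {"delta_pos": [0.042,0.006,0.32],"turn": [0,0,0],"fingers": 0.5},
  {"delta_pos": [0.042,0.006,0.39],"turn": [0,0,0],"fingers": 0.5},
  {"delta_pos": [0.042,0.006,0.43],"turn": [0,0,0],"fingers": 0.5},
  {"delta_pos": [0.042,0.006,0.448],"turn": [0,0,0],"fingers": 0.5},
  {"delta_pos": [0.042,0.006,0.448],"turn": [0,0,0],"fingers": 0.6},
  {"delta_pos": [0.042,0.006,0.448],"turn": [0,0,0],"fingers": 0.75},
  {"delta_pos": [0.042,0.006,0.448],"turn": [0,0,0],"fingers": 1},
  {"delta_pos": [0.042,0.006,0.448],"turn": [0,0,0],"fingers": 1},
  {"delta_pos": [0.042,0.006,0.448],"turn": [0,0,0],"fingers": 1},
  {"delta_pos": [0.042,0.006,0.448],"turn": [0,0,0],"fingers": 1},
], force=60)

```text
clock: 11.22
position: [0.4599, -0.2834, 0.0271]
ee_rot: [-0.035, 0.999, -0.001, 0.001]
ft_force: [-0.4, 0.9, 6.4]
grip_width: 0.146
grasp_force: 60.0
```

In the tool's units: 0.3 m / 0.5 = 0.6, -0.25 m / 0.5 = -0.5, -0.11 rad / 3.1416 = -0.035.

>>> move_arm([
  {"delta_pos": [0,0,-0.04],"turn": [0,0,0],"fingers": 1},
  {"delta_pos": [0,0,-0.12],"turn": [0,0,0],"fingers": 1},
  {"delta_pos": [0,0,-0.24],"turn": [0,0,0],"fingers": 1},
  {"delta_pos": [0,0,-0.36],"turn": [0,0,0],"fingers": 1},
  {"delta_pos": [0,0,-0.46],"turn": [0,0,0],"fingers": 1},
  {"delta_pos": [0,0.1,-0.5],"turn": [0,0,0],"fingers": 1},
  {"delta_pos": [0,0.2,-0.5],"turn": [0,0,0],"fingers": 1},
  {"delta_pos": [0,0.3,-0.5],"turn": [0,0,-0.0095],"fingers": 1},
  {"delta_pos": [0,0.4,-0.5],"turn": [0,0,-0.0191],"fingers": 1},
  {"delta_pos": [0,0.5,-0.5],"turn": [0,0,-0.0286],"fingers": 1},
  {"delta_pos": [0,0.6,-0.5],"turn": [0,0,-0.035],"fingers": 1},
  {"delta_pos": [0,0.6,-0.5],"turn": [0,0,-0.035],"fingers": 1},
])

```text
clock: 12.72
position: [0.4374, 0.0206, 0.2771]
ee_rot: [-0.094, 0.996, -0.001, 0.001]
ft_force: [0.2, -0.8, -1.8]
grip_width: 0.147
grasp_force: 59.0
```

Run:
```python
from h import *
o=get_obs();print(o['position'],o['ee_rot'],o['joint_pos'],o['ft_force'],o['torque'],o['clock'],o['grip_width'])
a=snap('wrist');np.savez('w6.npz',W=a['W'],c=a['color'],M=a['M'],K=[a['fx'],a['fy'],a['cx'],a['cy']])
W=a['W'];T=np.eye(4);T[:3,:3]=Ro.from_quat(o['ee_rot']).as_matrix();T[:3,3]=o['position']
Q=(W-o['position'])@T[:3,:3]
hsv=cv2.cvtColor(a['color'],cv2.COLOR_RGB2HSV);h,s=hsv[...,0].astype(int),hsv[...,1].astype(int)
m=(h>18)&(h<32)&(s>150)&(abs(Q[...,2]-.02)<.03)&(abs(Q[...,1])<.06)
P=Q[m];print(m.sum(),np.nanmin(P,0),np.nanmax(P,0),np.nanmedian(P,0))
c0=P.mean(0)
for i in range(3):
    c0=P.mean(0);n=np.linalg.svd(P-c0,full_matrices=0)[2][2];r=(P-c0)@n;P=P[abs(r)<.003]
print('n tool',n*np.sign(n[2]),c0,len(P),cv2.minAreaRect(P[:,:2].astype(np.float32)*1000))
save('w6',a['color'],1.2)
```

```text
[0.43744109 0.0206324  0.27712667] [-9.36608087e-02  9.95603616e-01 -7.55554368e-04  7.22944194e-04] [ 0.78852004 -0.09100579 -0.86980453  1.83003578 -0.06942295  1.36935036
  1.69296409] [ 0.18915623 -0.76457577 -1.78180835] [-0.02914906  0.01727214 -0.02489805] 12.725 0.1468127324457656
7097 [-0.04542146 -0.03140769 -0.00762819] [0.05258368 0.03039503 0.02616159] [ 0.0281946  -0.00657497  0.02170192]
n tool [-7.38824837e-04  8.25187024e-04  9.99999387e-01] [ 0.02662697 -0.00224977  0.02171552] 7066 ((3.532855987548828, -0.7108097076416016), (97.8081283569336, 61.72606658935547), 0.3346472680568695)
```

View pics/w6.png

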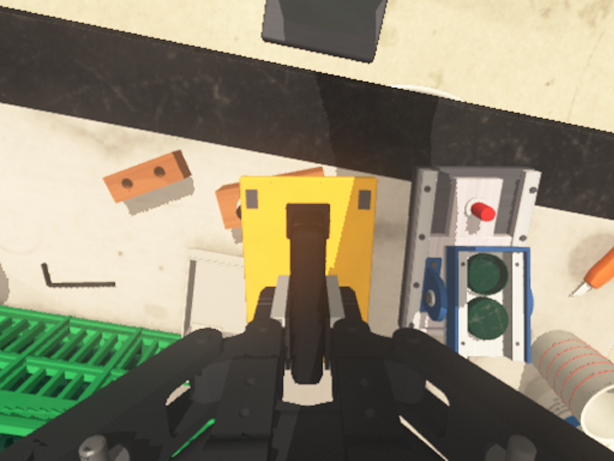

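The cover hangs square in the jaws, with its plate parallel to the tool and its near edge at image row 178. The chute is to the right at (488,295), pin still in. Next I work out the hover pose.

```bash
cat >> h.py <<'E'
def goal(h,dx=0,dy=0):
    # cover on seat + h along normal; returns delta_pos, rotvec in current tool axes
    n=np.array([-np.sin(.332)*np.cos(.182),-np.sin(.332)*np.sin(.182),np.cos(.332)])
    y=np.array([-np.sin(.182),np.cos(.182),0]);x=np.cross(y,n)
    seat=np.array([.5065,.2216,.0967])
    R1=np.c_[-x,y,-n];p1=seat+(.0025+dx)*x+dy*y+(.0267+h)*n
    o=get_obs();R=Ro.from_quat(o['ee_rot']).as_matrix()
    return (R.T@(p1-o['position'])).round(4),Ro.from_matrix(R.T@R1).as_rotvec().round(4),p1
E
python3 -c "
from h import *
print(goal(.06),goal(.03))"
```

```text
(array([-0.079 ,  0.1877,  0.0971]), array([-0.0014, -0.3311,  0.0025]), array([0.48103265, 0.21691308, 0.17948035])) (array([-0.0887,  0.1877,  0.1255]), array([-0.0014, -0.3311,  0.0025]), array([0.49064919, 0.21868287, 0.15111858]))
```

In the tool's units: 0.188 m / 0.5 = 0.376, -0.079 m / 0.5 = -0.158, -0.3311 rad / 3.1416 = -0.1054.

>>> move_arm([
  {"delta_pos": [-0.02,0.08,0],"turn": [0,0,0],"fingers": 1},
  {"delta_pos": [-0.04,0.16,0],"turn": [0,-0.0159,0],"fingers": 1},
  {"delta_pos": [-0.08,0.24,0],"turn": [0,-0.035,0],"fingers": 1},
  {"delta_pos": [-0.12,0.32,0.04],"turn": [0,-0.0573,0],"fingers": 1},
  {"delta_pos": [-0.158,0.376,0.08],"turn": [0,-0.0796,0],"fingers": 1},
  {"delta_pos": [-0.158,0.376,0.14],"turn": [0,-0.0987,0],"fingers": 1},
  {"delta_pos": [-0.158,0.376,0.194],"turn": [-0.0004,-0.1054,0.0008],"fingers": 1},
  {"delta_pos": [-0.158,0.376,0.194],"turn": [-0.0004,-0.1054,0.0008],"fingers": 1},
  {"delta_pos": [-0.158,0.376,0.194],"turn": [-0.0004,-0.1054,0.0008],"fingers": 1},
  {"delta_pos": [-0.158,0.376,0.194],"turn": [-0.0004,-0.1054,0.0008],"fingers": 1},
])

```text
clock: 14.02
position: [0.4829, 0.2155, 0.1802]
ee_rot: [-0.087, 0.982, 0.016, 0.165]
ft_force: [-0.2, -1.6, -1.2]
grip_width: 0.152
grasp_force: 59.0
```

Run:
```python
from h import *
o=get_obs();print(o['position'],o['joint_pos'].round(3) if hasattr(o['joint_pos'],'round') else o['joint_pos'],o['ft_force'],o['torque'],o['clock'])
print(goal(.02),goal(.006))
```

```text
[0.48293966 0.21546929 0.18017113] [ 0.608  0.008 -1.168  2.017  0.175  0.819  1.089] [-0.18007647 -1.61278147 -1.22755092] [-0.05888728  0.47071623 -0.00639927] 14.025
(array([0.0018, 0.0018, 0.0401]), array([ 0.0001,  0.0006, -0.005 ]), array([0.4938547 , 0.2192728 , 0.14166466])) (array([0.0018, 0.0017, 0.0541]), array([ 0.0001,  0.0006, -0.005 ]), array([0.49834242, 0.22009871, 0.12842917]))
```

In the tool's units: 0.044 m / 0.5 = 0.088, 0.04 m / 0.5 = 0.08, -0.005 rad / 3.1416 = -0.0016.

>>> move_arm([
  {"delta_pos": [0.004,0.004,0.03],"turn": [0,0.0002,-0.0016],"fingers": 1},
  {"delta_pos": [0.004,0.004,0.06],"turn": [0,0.0002,-0.0016],"fingers": 1},
  {"delta_pos": [0.004,0.004,0.08],"turn": [0,0.0002,-0.0016],"fingers": 1},
  {"delta_pos": [0.004,0.004,0.088],"turn": [0,0.0002,-0.0016],"fingers": 1},
  {"delta_pos": [0.004,0.004,0.088],"turn": [0,0.0002,-0.0016],"fingers": 1},
  {"delta_pos": [0.004,0.004,0.088],"turn": [0,0.0002,-0.0016],"fingers": 1},
])

```text
clock: 14.78
position: [0.4941, 0.2198, 0.1371]
ee_rot: [-0.09, 0.982, 0.015, 0.164]
ft_force: [0.9, 0.6, -1.3]
grip_width: 0.147
grasp_force: 59.1
```

```bash
cat > look.py <<'E'
from h import *
import sys
o=get_obs();print(o['position'],o['ft_force'],o['torque'],o['clock'])
R=Ro.from_quat(o['ee_rot']).as_matrix();print('F tool',(R.T@np.array(o['ft_force'])).round(2),'T tool',(R.T@np.array(o['torque'])).round(3))
print('to h=0:',goal(0)[:2])
for nm in sys.argv[1:]:
    a=snap(nm)
    if nm=='side': crop=a['color'][140:200,210:290];s=8
    elif nm=='scene': crop=a['color'][220:290,170:260];s=8
    else: crop=a['color'];s=1.5
    save(nm+'_%d'%(o['clock']*100),crop,s)
E
python3 look.py wrist; ls pics
```

```text
[0.49411187 0.21977993 0.13713676] [ 0.88384507  0.60318587 -1.25958341] [-0.13048227  0.42760061  0.00362012] 14.775
F tool [-0.52  0.43  1.51] T tool [ 0.047  0.444 -0.02 ]
to h=0: (array([-0.0012, -0.0005,  0.0156]), array([ 0.0001, -0.0007,  0.0007]))
crop.png
scene.png
side.png
w1.png
w2.png
w3.png
w4.png
w5.png
w6.png
wrist_1477.png
```

```bash
cat > rel.py <<'E'
from h import *
o=get_obs();a=snap('wrist');R=Ro.from_quat(o['ee_rot']).as_matrix();Q=(a['W']-o['position'])@R
hsv=cv2.cvtColor(a['color'],cv2.COLOR_RGB2HSV);h,s,v=[hsv[...,i].astype(int) for i in range(3)]
ye=(h>18)&(h<32)&(s>150)&(abs(Q[...,2]-.022)<.012)&(abs(Q[...,1])<.05)
P=Q[ye];c0=P.mean(0);n=np.linalg.svd(P-c0,full_matrices=0)[2][2];print('yellow n',n*np.sign(n[2]))
print('yellow',ye.sum(),np.percentile(P,[.5,2,50,98,99.5],0).round(4).tolist())
bl=(h>98)&(h<125)&(s>110)&(Q[...,2]<.09)&(Q[...,2]>0)&(abs(Q[...,1])<.05)
P=Q[bl]; 
lip=P[(abs(P[:,1])<.025)&(P[:,0]>.03)];print('lowlip',len(lip),np.percentile(lip,[1,5,50,95,99],0).round(4).tolist() if len(lip) else '')
for sg in(1,-1):
    q=P[(sg*P[:,1]>.028)&(P[:,0]<.05)]
    if len(q): print('side',sg,len(q),np.percentile(q,[1,5,50,95,99],0).round(4).tolist())
E
python3 rel.py
```

```text
yellow n [ 6.56298343e-05 -1.18444678e-03  9.99999296e-01]
yellow 7401 [[-0.01, -0.031, 0.0199], [-0.0061, -0.0304, 0.0202], [0.0287, -0.0006, 0.0215], [0.0519, 0.0291, 0.0229], [0.0522, 0.0298, 0.024]]
lowlip 302 [[0.0575, -0.0245, 0.0343], [0.058, -0.0224, 0.0348], [0.0592, 0.0034, 0.0359], [0.0599, 0.0231, 0.037], [0.0599, 0.0246, 0.0374]]
side 1 1 [[0.05, 0.0351, 0.0365], [0.05, 0.0351, 0.0365], [0.05, 0.0351, 0.0365], [0.05, 0.0351, 0.0365], [0.05, 0.0351, 0.0365]]
side -1 91 [[0.0035, -0.0476, 0.0462], [0.0051, -0.0473, 0.0466], [0.0099, -0.0454, 0.048], [0.0152, -0.043, 0.0504], [0.0163, -0.043, 0.0525]]
```

In the tool's units: 0.013 m / 0.5 = 0.026, 0.008 m / 0.5 = 0.016.

>>> move_arm([
  {"delta_pos": [-0.0016,-0.001,0.008],"turn": [0,0,0],"fingers": 1},
  {"delta_pos": [-0.0016,-0.001,0.016],"turn": [0,0,0],"fingers": 1},
  {"delta_pos": [-0.0016,-0.001,0.022],"turn": [0,0,0],"fingers": 1},
  {"delta_pos": [-0.0016,-0.001,0.026],"turn": [0,0,0],"fingers": 1},
  {"delta_pos": [-0.0016,-0.001,0.026],"turn": [0,0,0],"fingers": 1},
])

```text
clock: 15.5
position: [0.4987, 0.2202, 0.1243]
ee_rot: [-0.09, 0.982, 0.015, 0.164]
ft_force: [-0.0, -0.5, -1.5]
grip_width: 0.15
grasp_force: 59.1
```

```bash
python3 look.py; python3 rel.py
```

```text
[0.49873473 0.2202073  0.12429707] [-0.0473565  -0.45014384 -1.50974976] [-0.05494673  0.40857029  0.0116043 ] 15.5
F tool [ 0.61 -0.43  1.39] T tool [-0.023  0.412 -0.004]
to h=0: (array([-0.001, -0.   ,  0.002]), array([ 0.0006, -0.0019,  0.0007]))
yellow n [-8.30147725e-04 -1.02964733e-03  9.99999125e-01]
yellow 7379 [[-0.0116, -0.0308, 0.0199], [-0.0065, -0.0301, 0.0203], [0.0285, -0.0006, 0.0215], [0.0519, 0.0291, 0.0229], [0.0522, 0.0298, 0.0239]]
lowlip 270 [[0.0577, -0.0245, 0.021], [0.0582, -0.0228, 0.0213], [0.0594, 0.0089, 0.0223], [0.0603, 0.0236, 0.0234], [0.0604, 0.0247, 0.0238]]
side -1 234 [[-0.0085, -0.0475, 0.022], [-0.0064, -0.0471, 0.0225], [0.0069, -0.0448, 0.034], [0.0148, -0.0368, 0.0365], [0.0159, -0.0359, 0.0374]]
```

In the tool's units: 0.003 m / 0.5 = 0.006, 0.002 m / 0.5 = 0.004.

>>> move_arm([
  {"delta_pos": [-0.0008,0,0.002],"turn": [0,0,0],"fingers": 1},
  {"delta_pos": [-0.0008,0,0.004],"turn": [0,0,0],"fingers": 1},
  {"delta_pos": [-0.0008,0,0.006],"turn": [0,0,0],"fingers": 1},
  {"delta_pos": [-0.0008,0,0.006],"turn": [0,0,0],"fingers": 1},
])

```text
clock: 16.05
position: [0.5014, 0.2206, 0.1228]
ee_rot: [-0.09, 0.982, 0.015, 0.165]
ft_force: [0.3, -0.6, 4.9]
grip_width: 0.148
grasp_force: 59.9
```

```bash
python3 look.py
```

```text
[0.50135727 0.22062532 0.12284835] [ 0.2899431  -0.61986872  4.85580666] [-0.26648984 -0.15559845 -0.06746292] 16.05
F tool [-1.75 -0.66 -4.53] T tool [ 0.296 -0.105 -0.031]
to h=0: (array([ 0.0011,  0.    , -0.0003]), array([0.0004, 0.001 , 0.0005]))
```

>>> move_arm([
  {"delta_pos": [0,0,0.002],"turn": [0,0,0],"fingers": 1},
  {"delta_pos": [0,0,0.003],"turn": [0,0,0],"fingers": 1},
  {"delta_pos": [0,0,0.003],"turn": [0,0,0],"fingers": 1},
  {"delta_pos": [0,0,0.003],"turn": [0,0,0],"fingers": 1},
])

```text
clock: 16.55
position: [0.5026, 0.2209, 0.1228]
ee_rot: [-0.09, 0.982, 0.015, 0.166]
ft_force: [-7.5, -6.1, 22.9]
grip_width: 0.154
grasp_force: 62.6
```

```bash
python3 look.py; python3 rel.py; python3 look.py
```

```text
[0.50260972 0.22087045 0.12275744] [-7.48991107 -6.08870825 22.91544992] [-0.93342596  0.25674398 -0.3288395 ] 16.55
F tool [  0.47  -4.65 -24.42] T tool [0.931 0.422 0.024]
to h=0: (array([ 0.0022,  0.    , -0.0008]), array([-0.0006,  0.0029,  0.0006]))
yellow n [ 0.00125294 -0.00138238  0.99999826]
yellow 7364 [[-0.0111, -0.0308, 0.0197], [-0.0064, -0.0301, 0.0201], [0.0285, -0.0006, 0.0214], [0.0519, 0.0291, 0.0228], [0.0522, 0.0298, 0.0235]]
lowlip 296 [[0.0585, -0.0239, 0.0189], [0.0589, -0.0219, 0.0194], [0.06, 0.0067, 0.0203], [0.0606, 0.0237, 0.0212], [0.061, 0.0248, 0.0217]]
side -1 236 [[-0.0077, -0.0473, 0.0199], [-0.0053, -0.0471, 0.0206], [0.008, -0.0449, 0.0322], [0.0159, -0.0365, 0.0352], [0.0176, -0.0357, 0.036]]
[0.50258437 0.22085987 0.12273745] [-8.10944109 -4.8488527  21.42686718] [-0.87996974  0.23490371 -0.30491861] 16.6
F tool [  1.32  -3.31 -23.14] T tool [0.877 0.391 0.017]
to h=0: (array([ 0.0022,  0.    , -0.0008]), array([-0.0006,  0.0028,  0.0005]))
```

In the tool's units: -0.0008 m / 0.5 = -0.0016, -0.0005 m / 0.5 = -0.001.

>>> move_arm([
  {"delta_pos": [0.0006,-0.001,-0.001],"turn": [0,0,0],"fingers": 1},
  {"delta_pos": [0.0006,-0.001,-0.0016],"turn": [0,0,0],"fingers": 1},
  {"delta_pos": [0.0006,-0.001,-0.0016],"turn": [0,0,0],"fingers": 1},
  {"delta_pos": [0.0006,-0.001,-0.0016],"turn": [0,0,0],"fingers": 1},
])

```text
clock: 17.1
position: [0.5019, 0.2207, 0.1228]
ee_rot: [-0.09, 0.982, 0.016, 0.166]
ft_force: [-0.2, -0.5, 9.4]
grip_width: 0.149
grasp_force: 60.6
```

```bash
python3 look.py; python3 look.py scene side | tail -2
python3 - <<'E'
from h import *
# cover normal and rails from scene + wrist
o=get_obs();R=Ro.from_quat(o['ee_rot']).as_matrix();f=np.load('fit.npz')
print('tool vs fitted n',-R[:,2],f['n'],np.arccos(-R[:,2]@f['n']))
a=snap('wrist');W=a['W'];hsv=cv2.cvtColor(a['color'],cv2.COLOR_RGB2HSV);h,s=hsv[...,0].astype(int),hsv[...,1].astype(int)
Q=(W-o['position'])@R
ye=(h>18)&(h<32)&(s>150)&(abs(Q[...,2]-.022)<.004)&(abs(Q[...,1])<.05)
P=W[ye];n=np.linalg.svd(P-P.mean(0),full_matrices=0)[2][2];n*=np.sign(n[2]);print('cover n',n,'angle to rails',np.arccos(n@f['n']),'height over rail plane',((P.mean(0)-f['c'])@f['n']))
E
```

```text
[0.50188681 0.22070455 0.12283569] [-0.21536815 -0.50799115  9.37887436] [-0.09521552 -0.26044072 -0.09444334] 17.1
F tool [-2.79 -0.45 -8.96] T tool [ 0.164 -0.239  0.043]
to h=0: (array([ 0.0016,  0.    , -0.0005]), array([0.0009, 0.0026, 0.0006]))
F tool [-2.79 -0.45 -8.96] T tool [ 0.164 -0.239  0.043]
to h=0: (array([ 0.0016,  0.    , -0.0005]), array([0.0009, 0.0026, 0.0006]))
tool vs fitted n [-0.32275213 -0.06031714  0.94455964] [-0.32055867 -0.05762964  0.94547394] 0.0035874634853997676
cover n [-0.32322664 -0.05721511  0.94459037] angle to rails 0.0028408854421033184 height over rail plane 0.004138952112182885
```

In the tool's units: 0.0002 m / 0.5 = 0.0004.

>>> move_arm([
  {"delta_pos": [0,0,0.0004],"turn": [0,0,0],"fingers": 1},
  {"delta_pos": [0,0,0.0004],"turn": [0,0,0],"fingers": 1},
  {"delta_pos": [0,0,0.0004],"turn": [0,0,0],"fingers": 1},
  {"delta_pos": [0,0,0.0004],"turn": [0,0,0],"fingers": 1},
  {"delta_pos": [0,0,0.0004],"turn": [0,0,0],"fingers": 1},
  {"delta_pos": [0,0,0.0004],"turn": [0,0,0],"fingers": 1},
])

```text
clock: 18.0
position: [0.5021, 0.2208, 0.1228]
ee_rot: [-0.09, 0.982, 0.016, 0.166]
ft_force: [-1.0, -0.8, 12.2]
grip_width: 0.149
grasp_force: 60.9
```

```bash
python3 look.py wrist; ls -t pics | head -1; cp $(ls -t pics/* | head -1) pics/final.png
```

```text
[0.50210054 0.22077178 0.1228445 ] [-1.00897703 -0.77885104 12.16017308] [-0.17124637 -0.31027723 -0.07637386] 18.0
F tool [ -2.93  -0.58 -11.86] T tool [ 0.237 -0.274 -0.002]
to h=0: (array([ 0.0018,  0.    , -0.0005]), array([0.0008, 0.0029, 0.0007]))
wrist_1800.png
```

View pics/final.png

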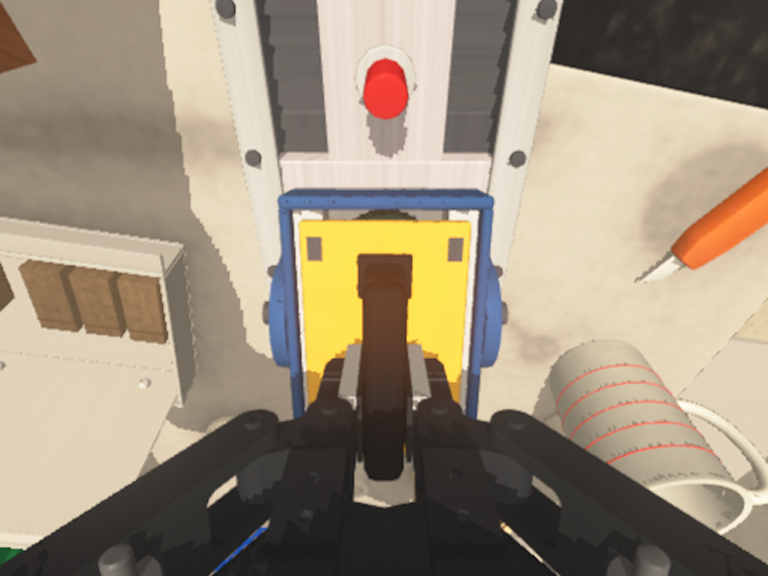

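The picture shows the cover centred between the side lips. Its lower edge (v≈220) is about 4 mm above the bottom lip (v≈208), and the red pin is home at (386,85). The cover is pressed on with about 13 N, so I'm handing in.

```bash
python3 -c "
from workcell import hand_in;print(hand_in())"
```

```text
the job is handed in; nothing more can be done
None
```

The job is handed in, though no verdict came back: the lock pin is home and released, and the cover is seated about 4 mm above the bottom lip, flush to about 0.003 rad by camera, and held by the handle with about 13 N of push.

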